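# Fit the mixing drum on the inclined spline drive

## Robot

A 6-joint arm with a two-finger parallel gripper is mounted at the origin on a cart in front of the work surface, level with it; the furniture and walls round the work are solid. World frame = base frame: x ahead of the robot, y to its left, z up, the work surface at z = 0. Lengths are in mm, angles in rad, forces in N, time in s.
With the tool pointing down it reaches from about 275 to 1000 mm from the base axis. Payload 8.4 kg.
Tool frame: the origin (TCP) lies midway between the tips of the shut fingers; the grasp point (between the pads) lies 19 mm behind it; z points along the fingers, y is the direction in which the jaws open and shut (so a half turn about z gives the same grasp; the last joint's range is limited). The gripper opens to 85 mm and grips with 20 to 120 N. Pads are 22 mm wide; open, the fingers measure 114 mm over their backs; the gripper's body (76 mm by 85 mm) begins 54 mm behind the grasp point. The pads swing forward as they close: fully open they stand 13 mm farther back than shut.
Start: joints at [-1.192, 0.353, 1.633, -0, 1.155, -0.002], TCP at [232.288, -580.233, 231.281] pointing down, gripper open.
Joint ranges: [-2.63, 2.63], [-0.92, 2.1], [0.06, 2.66], [-1.3, 4.44], [0, 2.69], [-3.02, 3.02]. Speed limits (rad/s): [2.22, 2.22, 2.79, 3.14, 3.14, 3.14].

## Interface

Orientations are given as [roll, pitch, yaw] about the fixed x, y, z axes, in that order (R = Rz(yaw) Ry(pitch) Rx(roll)).
In Python, from rig import * gives the robot as it stands.
- The arm moves only by the tool play_rows, never from a script. Its argument "moves" is a list of rows, each a list of 3 entries, a list of its own where there are three numbers: the shift along the tool's x, y, z in m, then the turn, a rotation vector about the tool's x, y, z in rad, then the opening in per cent of the stroke, from 0 (shut) to 100 (fully open). In form: [[[x, y, z], [rx, ry, rz], fingers], ...]. A call has 1 to 20 rows; each row shifts and turns the commanded pose from where the row before left it, along the tool's axes as they then stand; what a row does not reach is not made up. A row lasts 1/10 s, in which the tool goes at most 50 mm and 8.59 degrees, less where a joint would pass 70% of its speed; a pose out of reach is approached as far as the arm can. A call is refused whole if a number of a shift passes 0.05 or a number of a turn 0.15, either way. A call with a gripper value outside its range is refused whole. The fingers move at their own pace and stop on an object; "squeeze" is the grip in N (left out, the last holds). Time passes only in rows, so rows that do not move let the fingers close. It gives the time, the measured TCP pose, the force and the opening at its end, in the units of the state.
- sense(): the state, without advancing time (a new reading comes with each control period).
- grab_frame(name): name is "side" or "top" or "wrist"; returns a dict with "pixels" (480x640x3 uint8, red, green, blue), "intrinsics" (3x3 intrinsics, pixels), "distortion" ([k1, k2, p1, p2, k3] as OpenCV has them; the pictures are not rectified), "R" (3x3) and "t" (3): a world point X has camera coordinates R X + t. Camera axes: x right, y down, z forward; pixel columns grow to the right and rows downward; lengths in mm; the calibration is good to about 2 mm. A picture is of the moment at which its call begins. There is no depth.
- sign_off(): hands the job in, once; it reports no verdict.
The state is a dict: "clock": time; "qpos": joint angles; "qvel": joint speeds; "joint_efforts": joint torques, N m; "eef_pos": TCP position; "tcp_rot": TCP orientation; "contact_force": force on the tool from outside, world axes, zero at the start; "wrist_torque": the same for the moment, N m; "opening": opening from 0.0 (shut) to 1.0 (fully open).
Only numpy, scipy, OpenCV 4.12 (cv2) and the standard library are available. Lean on these libraries where they do the work, as an engineer would, in place of code of your own. Each camera call takes 0.05 s, during which the arm holds its last target. There are 200 camera calls.

## Task

Slide the mixing drum, the one with the orange grip bar on its cap, open end first onto the splined stub of the leaning drive: turn it until the teeth line up, push it fully home so that its rim lies flush on the drive's shoulder, and let go. Leave the vial, the flask and the beaker where they stand.

Things in the scene. Friction and masses are not known exactly. Their poses are not given: they have to be found in the camera images.
- drum: Loose mixing drum, 126 mm long, 0.4 kg, standing upright on its open end. Origin: centre of the open end; z along its axis to the cap. Upwards: aluminium hub 64 mm diameter to z 52, white chamber 57 to z 84, black cap 60 to z 94, orange grip bar to z 126. Mass centre about 40 mm above the open end.
- drum_grip (a point): Middle of the drum's orange grip bar, 110 mm above the open end. The bar is 46 mm long (along the drum's x), 24 mm wide (along y), 32 mm high. Axes as the drum's.
- drum_socket (a point): On the drum's axis, 4 mm inside the open end, at the ends of six inner teeth (drum z 4 to 34) at 30, 90, 150 ... degrees about z from the drum's x. Hole between their tips 26 mm; mouth below them 39 mm; socket 49 mm deep. The gaps at 0, 60, 120 ... degrees take the stub's teeth with some 5 degrees of play to either side.
- drive_head: Blue round motor head leaning about 29 degrees from vertical, fixed on the grey drive (base 112 x 80 mm). Origin: centre of its round shoulder face (68 mm diameter), 100 mm above the bench. z: the stub's axis, out of the shoulder, up and outwards. When home, the drum's open end lies on this face (origins meet) and its own weight keeps it there.
- stub_tip (a point): Tip of the steel stub, 45 mm out from the shoulder, axes as the head's. Core 24 mm diameter, nose tapering to 12 mm over the last 10 mm; six teeth 6 mm wide, out to 36 mm diameter, from the shoulder to 30 mm. Braked: the stub does not turn (4 N m). How its teeth stand round the axis differs each time and is not measured: the axes given here do not tell it; see or feel it.
- vial: Bystander: upright screw-cap vial, 27 mm diameter, 57 mm high; origin at the centre of its underside.
- flask: Bystander: conical glass flask, 82 mm diameter, 144 mm high; origin at the centre of its underside.
- beaker_gel: Bystander: small beaker, 54 mm diameter, 60 mm high, that stands on the white balance, 40 mm above the bench; origin at the centre of its underside.

How it is judged (in metres and radians):
At the end, for the whole second after the job is handed in: The drum is on the stub with the teeth engaged, its open end within 3 mm of the shoulder and within 4.5 mm of its centre, its axis within 0.08 rad of the stub's, at rest and released (z of drum in the frame of drive_head between -0.003 and 0.003 m and distance between drum and drive_head below 0.0045 m and angle between the z axis of drum and the z axis of drive_head, either way round below 0.08 rad and linear speed of drum below 0.02 m/s and contact force between drum and the arm below 0.1 N and contact force between drum and the fingers below 0.1 N); the robot touches nothing.
It fails at once if the vial is moved more than 20 mm (distance of vial from where it was at the start of the episode above 0.02 m).
It fails at once if the flask is moved more than 20 mm (distance of flask from where it was at the start of the episode above 0.02 m).
It fails at once if the beaker is moved more than 20 mm (distance of beaker_gel from where it was at the start of the episode above 0.02 m).
It also fails if it takes over 48 s, if anything falls off the work surface, if the arm or the gripper's body presses on something with over 40 N, if the wrist force passes 120 N, or if a joint passes its speed limit or range.

## Working session

There is one attempt and no reset: what is moved stays moved. The work goes in short steps, Python scripts to look and compute and a tool call to move; the robot and the scene stay as the last step left them, time stands still between calls to the robot, and variables do not carry over. Pictures are saved under pics/ and viewed, about 8 in all and at most 12, crops included, and the job is handed in when it is done.

Besides the shell and the picture viewer there is one more tool, called as name(argument=value, ...) on one line, values as JSON. play_rows: Moves the arm, as the interface text tells. Its arguments: {"type":"object","properties":{"moves":{"type":"array"},"squeeze":{"type":"number"}},"required":["moves"]}

```bash
mkdir -p pics; ls
cat > h.py <<'E'
from rig import *
import numpy as np, cv2
from scipy.spatial.transform import Rotation as Ro
def snap(n,f):
    g=grab_frame(n); np.savez(f'pics/{f}.npz',**{k:np.array(v) for k,v in g.items()})
    cv2.imwrite(f'pics/{f}.png',g['pixels'][:,:,::-1]); return g
def load(f): return dict(np.load(f'pics/{f}.npz'))
def ray(g,uv):
    p=cv2.undistortPoints(np.array([[uv]],float),g['intrinsics'],g['distortion'])[0,0]
    d=g['R'].T@np.array([p[0],p[1],1]); return -g['R'].T@g['t'].ravel(), d/np.linalg.norm(d)
def onz(g,uv,z):
    o,d=ray(g,uv); return o+d*(z-o[2])/d[2]
def tri(L):
    A=np.zeros((3,3));b=np.zeros(3)
    for g,uv in L:
        o,d=ray(g,uv);M=np.eye(3)-np.outer(d,d);A+=M;b+=M@o
    x=np.linalg.solve(A,b)
    print('tri',x.round(1),[np.round(np.linalg.norm(np.cross(x-ray(g,uv)[0],ray(g,uv)[1])),1) for g,uv in L]); return x
def proj(g,X): return cv2.projectPoints(np.array(X,float).reshape(-1,3),cv2.Rodrigues(g['R'])[0],g['t'].astype(float).reshape(3,1),g['intrinsics'],g['distortion'])[0][:,0]
E
python3 - <<'E'
from h import *
for n in('side','top','wrist'):
    g=snap(n,n+'0'); print(n,(-g['R'].T@g['t']).round(),g['R'].round(2).tolist())
print(sense())
E
```

```text
pics
side [216. 778. 732.] [[-0.96, -0.28, 0.0], [-0.16, 0.55, -0.82], [0.22, -0.79, -0.57]]
top [ 391.  -80. 1393.] [[0.02, -1.0, -0.01], [-1.0, -0.02, -0.06], [0.06, 0.01, -1.0]]
wrist [ 293. -555.  373.] [[0.37, -0.93, -0.0], [-0.9, -0.36, 0.26], [-0.24, -0.1, -0.97]]
{'clock': 0.15, 'qpos': array([-1.19238013e+00,  3.53483545e-01,  1.63395140e+00, -8.04591604e-06,
        1.15519718e+00, -2.39371572e-03]), 'qvel': array([-7.94732221e-04, -2.03320179e-03, -1.76688904e-03,  1.61525676e-03,
       -2.49595721e-05,  1.29865433e-03]), 'joint_efforts': array([ 1.84739820e-04, -6.05635786e+01, -3.42335522e+01,  2.28835421e-05,
        6.02431130e-03, -4.80943115e-06]), 'eef_pos': array([ 232.1651459 , -579.89626076,  230.74267608]), 'tcp_rot': array([-3.14055316e+00,  4.86938825e-06,  3.80813171e-01]), 'contact_force': array([ 0.67641887,  0.00617962, -0.14664619]), 'wrist_torque': array([0.02974968, 0.01024951, 0.02814087]), 'opening': 1.0007719530484027}
```

View pics/side0.png

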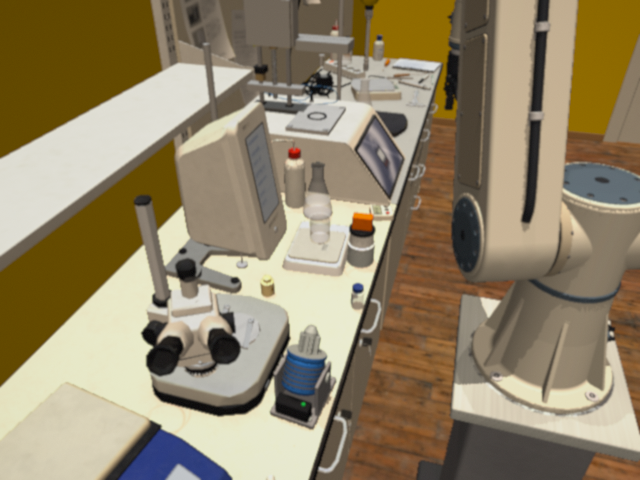

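View pics/top0.png

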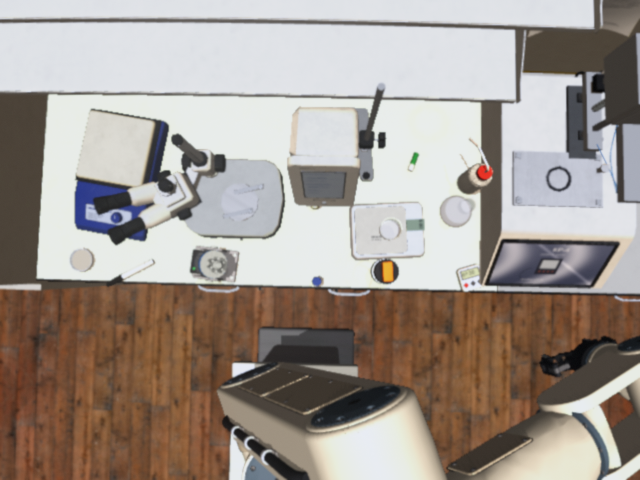

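The side view shows the drum at about (361,240), the drive at (305,375) and the vial at (357,295). In the top view the drum is at (387,271), the drive at (216,265), the vial at (317,281) and the beaker at (389,230). Next I'll enlarge the drum and drive in both views.

Run:
```python
from h import *
def c(f,x,y,s,w=50,h=None):
    im=cv2.imread(f'pics/{f}.png')[y:y+37,x:x+50] if 0 else cv2.imread(f'pics/{f}.png')[y:y+s*3//4,x:x+s]
    return cv2.resize(im,(400,300),interpolation=cv2.INTER_CUBIC)
cv2.imwrite('pics/c1.png',np.vstack([np.hstack([c('side0',321,200,80),c('side0',250,315,120)]),np.hstack([c('top0',348,241,80),c('top0',176,235,80)])]))
```

```text
(no output)
```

View pics/c1.png

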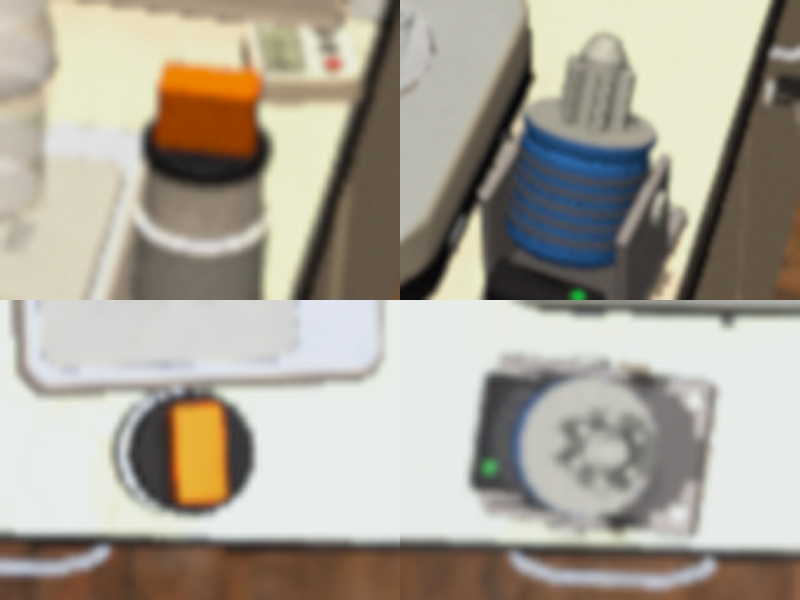

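Run:
```python
from h import *
s,t=load('side0'),load('top0')
def T(x,y): return (348+x/5,241+(y-300)/5)
def T2(x,y): return (176+(x-400)/5,235+(y-300)/5)
def S(x,y): return (321+x/5,200+y/5)
def S2(x,y): return (250+(x-400)*.3,315+y*.3)
print('intr',t['intrinsics'].round().tolist(),s['intrinsics'].round().tolist())
print('grip top c from top z126',onz(t,T(200,452),126), 'tri'); tri([(t,T(200,452)),(s,S(212,79))])
for p in[(172,405),(222,401),(228,500),(179,506)]: print(onz(t,T(*p),126).round(1))
print('cap top-z94',onz(t,T(190,450),94).round(1))
print('side cap ellipse', onz(s,S(207,148),94).round(1))
a=tri([(t,T2(588,450)),(s,S2(590,126))]);b=tri([(t,T2(608,448)),(s,S2(605,40))]);print((b-a).round(1),np.linalg.norm(b-a), onz(t,T2(588,450),100),onz(s,S2(590,126),100))
d=b-a; print(np.degrees(np.arctan2(d[1],d[0])),np.degrees(np.arccos(d[2]/np.linalg.norm(d))))
for n,p,z in[('vial',(317,281),57),('flask',(457,205),144),('beaker',(389,229),100)]: print(n,onz(t,p,z).round())
g=load('wrist0'); q=sense(); R=Ro.from_euler('xyz',q['tcp_rot']).as_matrix()
c=-g['R'].T@g['t']; print('cam in tool', (R.T@(c-q['eef_pos'])).round(1)); print((g['R']@R).round(3), g['intrinsics'].round(1).tolist(),g['distortion'])
```

```text
intr [[545.0, 0.0, 324.0], [0.0, 545.0, 235.0], [0.0, 0.0, 1.0]] [[518.0, 0.0, 318.0], [0.0, 518.0, 247.0], [0.0, 0.0, 1.0]]
grip top c from top z126 [ 391.30553786 -216.89373605  126.        ] tri
tri [ 390.7 -217.5  121.8] [np.float64(0.7), np.float64(0.7)]
[ 412.8 -203.5  126. ]
[ 415.2 -226.7  126. ]
[ 369.4 -230.3  126. ]
[ 366.1 -207.6  126. ]
cap top-z94 [ 392.2 -215.6   94. ]
side cap ellipse [ 387.8 -203.1   94. ]
tri [396.9 196.1  95.3] [np.float64(0.9), np.float64(0.9)]
tri [396.3 177.5 137.2] [np.float64(0.8), np.float64(0.8)]
[ -0.6 -18.6  41.9] 45.84808805244225 [396.00857552 194.86238418 100.        ] [396.52374238 200.55940015 100.        ]
-91.97033989130891 23.97359725392601
vial [364. -51.  57.]
flask [ 548. -372.  144.]
beaker [ 492. -220.  100.]
cam in tool [  65.2   -0.6 -142.6]
[[-0.001  1.     0.001]
 [-0.965 -0.001 -0.262]
 [-0.262 -0.001  0.965]] [[364.5, 0.0, 322.3], [0.0, 364.5, 243.4], [0.0, 0.0, 1.0]] [-0.04125247  0.          0.          0.          0.        ]
```

play_rows(moves=[[[0, 0, 0], [0, 0, 0.1], 100], [[0, 0, 0], [0, 0, 0.1], 100], [[0, 0, 0], [0, 0, 0.097], 100], [[0.0037, -0.04, 0], [0, 0, 0], 100], [[0.0037, -0.04, 0], [0, 0, 0], 100], [[0.0037, -0.04, 0], [0, 0, 0], 100], [[0.0037, -0.04, 0], [0, 0, 0], 100], [[0.0037, -0.04, 0], [0, 0, 0], 100], [[0.0037, -0.04, 0], [0, 0, 0], 100], [[0.0037, -0.04, 0], [0, 0, 0], 100], [[0.0037, -0.04, 0], [0, 0, 0], 100], [[0.0037, -0.04, 0], [0, 0, 0], 100], [[0.03, 0.0026, 0], [0, 0, 0], 100], [[0.03, 0.0026, 0], [0, 0, 0], 100], [[0.03, 0.0026, 0], [0, 0, 0], 100], [[0.03, 0.0026, 0], [0, 0, 0], 100], [[0.036, 0.0026, 0], [0, 0, 0], 100], [[0, 0, 0], [0, 0, 0], 100], [[0, 0, 0], [0, 0, 0], 100]], squeeze=90)

```text
clock: 2.05
eef_pos: [391.7, -218.2, 230.8]
tcp_rot: [-3.141, 0.001, 0.085]
contact_force: [-0.9, -0.2, 0.2]
opening: 1.003
```

Run:
```python
from h import *
snap('wrist','w1');q=sense();print(q['clock'],q['eef_pos'],q['tcp_rot'],q['qpos'])
im=cv2.imread('pics/w1.png');cv2.imwrite('pics/w1c.png',cv2.resize(im[100:400,120:520],(800,600),interpolation=cv2.INTER_CUBIC))
```

```text
2.1 [ 390.99791968 -218.24436594  230.8219939 ] [-3.14081167e+00  1.45143394e-03  8.43051167e-02] [-5.12316349e-01  7.34668232e-02  1.99419655e+00 -1.92563471e-04
  1.07556877e+00  9.74267079e-01]
```

View pics/w1c.png

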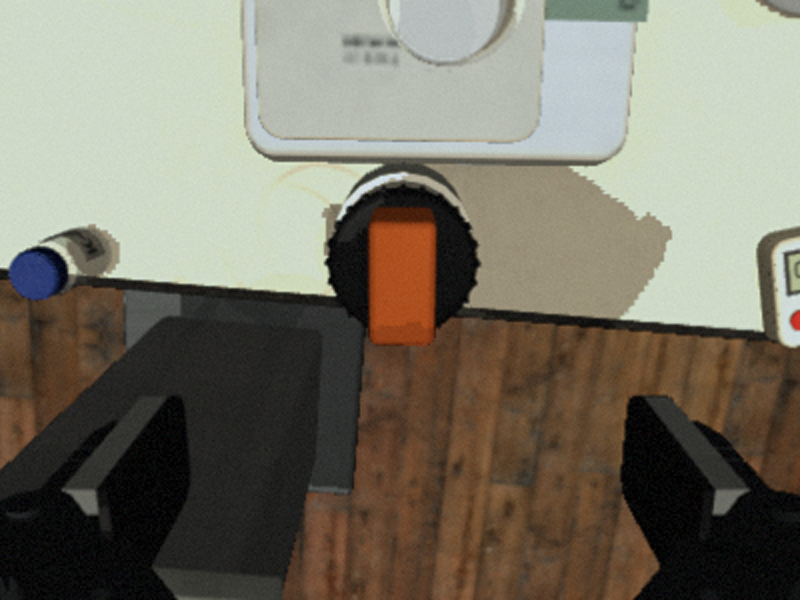

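The grip bar's top face spans (370–436, 221–344) in the crop and lines up well with the tool. I'll work out its pose.

Run:
```python
from h import *
g=load('w1');C=lambda x,y:(120+x/2,100+y/2)
P=np.array([onz(g,C(*p),126) for p in[(370,222),(436,220),(436,343),(372,344)]]);print(P.round(1),P.mean(0),np.linalg.norm(np.diff(P,axis=0),axis=1))
print('top c',onz(g,C(403.5,282.5),126), 'cap', onz(g,C(403,256),94))
d=(P[0]+P[1]-P[2]-P[3]);print(np.degrees(np.arctan2(d[1],d[0])))
tri([(g,C(403.5,282.5)),(load('top0'),(388,271.4))])
```

```text
[[ 411.5 -204.2  126. ]
 [ 414.1 -226.7  126. ]
 [ 369.6 -230.9  126. ]
 [ 367.3 -208.   126. ]] [ 390.61255614 -217.45297821  126.        ] [22.67570428 44.70343327 23.00758418]
top c [ 391.02798508 -217.41775125  126.        ] cap [ 393.24461071 -216.96583344   94.        ]
5.25373259050343
tri [ 391.2 -217.1  126.3] [np.float64(0.3), np.float64(0.3)]
```

play_rows(moves=[[[0, -0.001, 0.03], [0, 0, 0], 100], [[0, 0, 0.03], [0, 0, 0], 100], [[0, 0, 0.03], [0, 0, 0], 100], [[0, 0, 0.025], [0, 0, 0], 100], [[0, 0, 0.014], [0, 0, 0], 100], [[0, 0, 0.005], [0, 0, 0], 100], [[0, 0, 0], [0, 0, 0], 100], [[0, 0, 0], [0, 0, 0], 0], [[0, 0, 0], [0, 0, 0], 0], [[0, 0, 0], [0, 0, 0], 0], [[0, 0, 0], [0, 0, 0], 0], [[0, 0, 0], [0, 0, 0], 0], [[0, 0, 0], [0, 0, 0], 0], [[0, 0, 0], [0, 0, 0], 0], [[0, 0, 0], [0, 0, 0], 0]], squeeze=90)

```text
clock: 3.6
eef_pos: [392.1, -217.5, 97.9]
tcp_rot: [-3.142, -0.0, 0.084]
contact_force: [-1.4, 2.3, 7.9]
opening: 0.265
```

play_rows(moves=[[[0, 0, -0.01], [0, 0, 0], 0], [[0, 0, -0.03], [0, 0, 0], 0], [[0, 0, -0.04], [0, 0, 0], 0], [[0, 0, -0.04], [0, 0, 0], 0], [[-0.0043, -0.0335, -0.003], [0, 0, 0], 0], [[-0.0043, -0.0335, -0.003], [0, 0, 0], 0], [[-0.0043, -0.0335, -0.003], [0, 0, 0], 0], [[-0.0043, -0.0335, -0.003], [0, 0, 0], 0], [[-0.0043, -0.0335, -0.003], [0, 0, 0], 0], [[-0.0043, -0.0335, -0.003], [0, 0, 0], 0], [[-0.0043, -0.0335, -0.003], [0, 0, 0], 0], [[-0.0043, -0.0335, -0.003], [0, 0, 0], 0], [[-0.0043, -0.0335, -0.003], [0, 0, 0], 0], [[-0.0043, -0.0335, -0.003], [0, 0, 0], 0], [[0, 0, 0], [0, 0, 0.084], 0]])

```text
clock: 5.1
eef_pos: [319.9, 115.6, 248.0]
tcp_rot: [-3.14, -0.0, 0.003]
contact_force: [1.0, -0.3, -3.4]
opening: 0.267
```

play_rows(moves=[[[0, 0, 0], [0.1, 0, 0], 0], [[0, 0, 0], [0.1, 0, 0], 0], [[0, 0, 0], [0.1, 0, 0], 0], [[0, 0, 0], [0.1, 0, 0], 0], [[0, 0, 0], [0.106, 0, 0], 0], [[0, 0, 0], [0, 0, 0], 0], [[0, 0, 0], [0, 0, 0], 0]])

```text
clock: 5.8
eef_pos: [320.8, 111.8, 247.1]
tcp_rot: [-2.638, 0.001, -0.003]
contact_force: [0.0, 0.1, -2.7]
opening: 0.264
```

Run:
```python
from h import *
snap('wrist','w2');q=sense();print(q['clock'],q['eef_pos'],q['tcp_rot'],q['qpos'],q['contact_force'],q['opening'])
np.save('pics/q2.npy',np.r_[q['eef_pos'],q['tcp_rot']])
im=cv2.imread('pics/w2.png');g=load('w2')
print(proj(g,[[396,195,100],[396,174,139]]))
cv2.imwrite('pics/w2a.png',im)
```

```text
5.85 [320.87211461 112.32686874 247.34837563] [-2.63827499e+00  3.91925689e-04 -8.38075319e-04] [-0.16822641 -0.11190747  2.23978648  0.54397745  1.16511211  1.14593556] [ 0.15438393 -0.42943645 -3.13466102] 0.2655528774723801
[[319.92890855 132.40390466]
 [318.95208534 130.27999589]]
```

View pics/w2a.png

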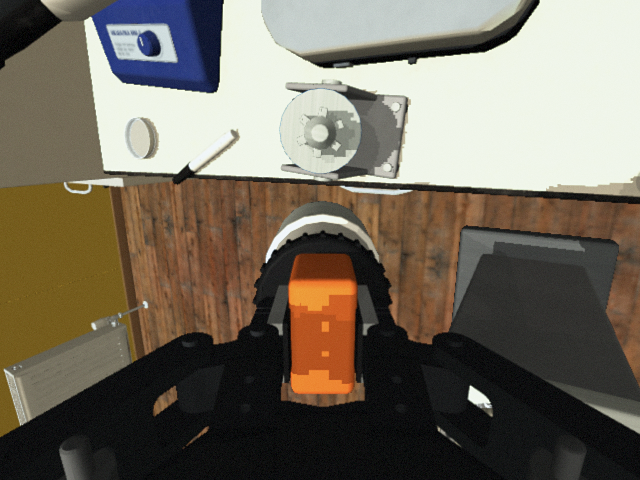

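The wrist camera looks straight down the stub, at about (320,130). I'll enlarge that area and also unwrap it around the tip to read the tooth phase.

Run:
```python
from h import *
im=cv2.imread('pics/w2.png')
cv2.imwrite('pics/w2c.png',cv2.resize(im[85:175,260:380],(800,600),interpolation=cv2.INTER_CUBIC))
```

```text
(no output)
```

View pics/w2c.png

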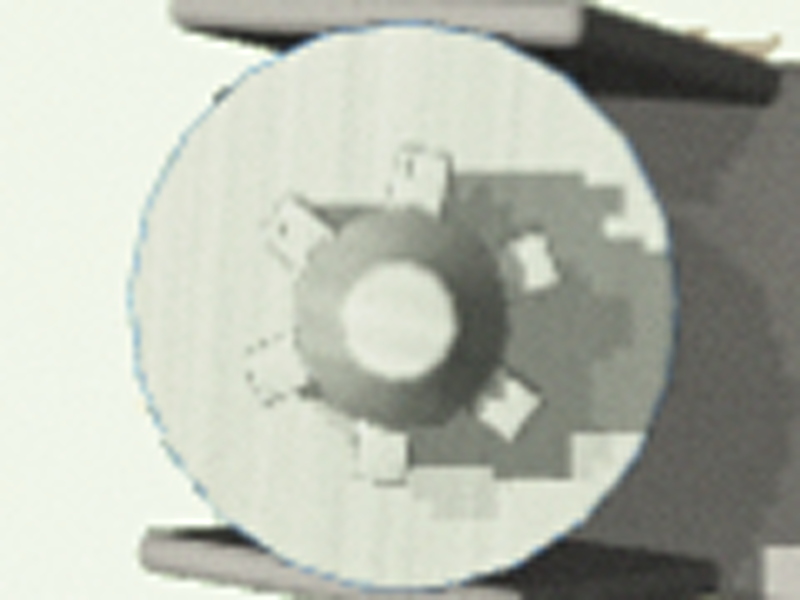

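```bash
cat > fit.py <<'E'
from h import *
from scipy.optimize import least_squares
g=load('w2');C=lambda x,y:(260+x/6.667,85+y/6.667)
teeth=np.array([C(*p) for p in[(425,149),(279,213),(256,377),(383,480),(527,422),(551,257)]])
tip=np.array(C(400,320)); edge=np.array([C(*p) for p in[(130,300),(676,300),(405,22),(405,590)]])
def frame(p):
    az,ti=p[2],p[3]; z=np.array([np.cos(az)*np.sin(ti),np.sin(az)*np.sin(ti),np.cos(ti)])
    x=np.array([1,0,0])-z[0]*z; x/=np.linalg.norm(x); return np.c_[x,np.cross(z,x),z]
def model(p):
    F=frame(p);o=np.array([p[0],p[1],100])
    k=p[4]+np.arange(6)*np.pi/3
    X=np.array([o+F@np.array([18*np.cos(a),18*np.sin(a),30]) for a in k])
    sh=np.array([o+F@np.array([34*np.cos(a),34*np.sin(a),0]) for a in np.arange(0,6.28,.02)])
    return proj(g,X),proj(g,o+45*F[:,2])[0],proj(g,sh)
def res(p,full=False):
    T,t,S=model(p)
    r=[]
    for m in T: r+=list(teeth[np.argmin(((teeth-m)**2).sum(1))]-m)
    r+=list((tip-t))
    r+=[S[:,0].min()-edge[0,0],S[:,0].max()-edge[1,0],S[:,1].min()-edge[2,1],S[:,1].max()-edge[3,1]]
    r+=[(p[3]-np.radians(29))/np.radians(1)]
    return np.array(r)
best=min((least_squares(res,[396,195,-1.57,.506,k]) for k in(0,.3,.6,.9)),key=lambda s:s.cost)
p=best.x;print(p[:2],np.degrees(p[2:]),best.cost,best.fun.round(2))
F=frame(p);o=np.array([p[0],p[1],100]); np.savez('pics/drive.npz',F=F,o=o,ph=p[4]); print(F.round(3))
q=np.load('pics/q2.npy');Rt=Ro.from_euler('xyz',q[3:]).as_matrix()
print('shoulder in tool',Rt.T@(o-q[:3]),'axis in tool',Rt.T@F[:,2])
E
python3 fit.py
```

```text
[396.14188233 194.452364  ] [-95.21811908  29.04914474  -8.69806987] 1.225571977756637 [-0.26  0.02  0.69  0.09  0.4  -0.34  0.5  -0.16 -0.18  0.12 -0.48  0.16
 -0.36  0.05 -0.45  0.56 -0.41  0.45  0.05]
[[ 0.999  0.    -0.044]
 [-0.021  0.875 -0.484]
 [ 0.039  0.484  0.874]]
shoulder in tool [ 75.25865778  -0.93914191 168.691823  ] axis in tool [-0.0440978   0.00196337 -0.99902529]
```

Run:
```python
from h import *
g=load('w2');q=np.load('pics/q2.npy');R=Ro.from_euler('xyz',q[3:]).as_matrix()
a,b=onz(g,(408,97),3),onz(g,(403,178),3);print('base edge az',np.degrees(np.arctan2(*(a-b)[1::-1])),a.round(1),b.round(1))
W=lambda P:q[:3]+np.array(P)@R.T
im=cv2.imread('pics/w2.png')
im=cv2.resize(im[180:420,220:420],None,fx=2.5,fy=2.5,interpolation=cv2.INTER_CUBIC)
def dr(P,c):
    for u in proj(g,W(P)): cv2.circle(im,tuple(int(v) for v in ((u-[220,180])*2.5)),2,c,-1)
# drum z -> tool z: 98-dz
th=np.arange(0,6.28,.02)
for dx,c in[(-1,(0,255,0))]:
    dr([[dx+sx*23,sy*12,98-126] for sx in(-1,1) for sy in(-1,1)],c)
    dr([[dx+30*np.cos(t),30*np.sin(t),98-94] for t in th],c)
    dr([[dx+32*np.cos(t),32*np.sin(t),98-52] for t in th],(255,0,0))
    dr([[dx+32*np.cos(t),32*np.sin(t),98] for t in th],(255,0,255))
cv2.imwrite('pics/ov.png',im)
```

```text
base edge az -0.8436167680085104 [431.1 151.1   3. ] [353.1 152.2   3. ]
```

View pics/ov.png

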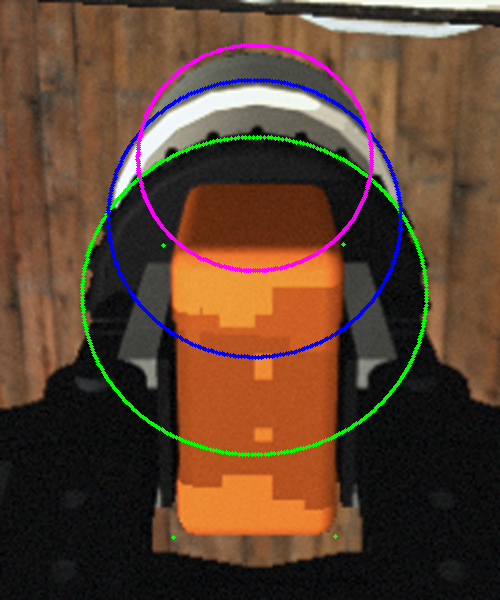

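Overlay check: the bar and cap match the predicted drum pose in the hand (offset about -1 mm along tool x). The axis azimuth is between -91° (base edge) and -95° (wrist fit), so I'll refit with a prior between those and work out the pre-insertion pose.

```bash
cat >> fit.py <<'E'
r2=lambda p: np.r_[res(p),(np.degrees(p[2])+92)/1.5]
s=least_squares(r2,p);p=s.x;print('prior fit',p[:2],np.degrees(p[2:]),s.cost)
F=frame(p);o=np.array([p[0],p[1],100]);np.savez('pics/drive.npz',F=F,o=o,ph=p[4])
E
cat > plan.py <<'E'
from h import *
D=np.load('pics/drive.npz');F,o,ph=D['F'],D['o'],float(D['ph'])
def tgt(h,dx=-1.,dy=0.,L=98.):
    x=F@np.array([np.cos(ph),np.sin(ph),0]);z=-F[:,2];R=np.c_[x,np.cross(z,x),z]
    return R,o+h*F[:,2]-R@np.array([dx,dy,L])
def show(h,q=None):
    q=q or sense();R0=Ro.from_euler('xyz',q['tcp_rot']).as_matrix();R,t=tgt(h)
    print('clock',round(q['clock'],2),'shift(tool now)',(R0.T@(t-q['eef_pos'])).round(1),'rotvec',Ro.from_matrix(R0.T@R).as_rotvec().round(4),'target',t.round(1))
    d=q['eef_pos']-R@np.array([0,0,0]); print('drum in head',(F.T@(q['eef_pos']+R0@np.array([-1,0,98])-o)).round(1),'f(tool)',(R0.T@q['contact_force']).round(1),'m',(R0.T@q['wrist_torque']).round(2))
E
python3 fit.py; python3 -c "
from plan import *
show(71);show(50)"
```

```text
[396.14188233 194.452364  ] [-95.21811908  29.04914474  -8.69806987] 1.225571977756637 [-0.26  0.02  0.69  0.09  0.4  -0.34  0.5  -0.16 -0.18  0.12 -0.48  0.16
 -0.36  0.05 -0.45  0.56 -0.41  0.45  0.05]
[[ 0.999  0.    -0.044]
 [-0.021  0.875 -0.484]
 [ 0.039  0.484  0.874]]
shoulder in tool [ 75.25865778  -0.93914191 168.691823  ] axis in tool [-0.0440978   0.00196337 -0.99902529]
prior fit [395.71351686 194.48032051] [-93.2072605  29.0437837  -8.6950139] 2.088782783130571
clock 5.85 shift(tool now) [71.2 -0.3 -0.3] rotvec [0.005  0.0268 0.1509] target [392.1 112.4 247.7]
drum in head [-73.9  -0.7  72.7] f(tool) [0.2 1.9 2.5] m [-0.6   0.04  0.  ]
clock 5.85 shift(tool now) [71.8 -0.4 20.7] rotvec [0.005  0.0268 0.1509] target [392.7 122.6 229.3]
drum in head [-73.9  -0.7  72.7] f(tool) [0.2 1.9 2.5] m [-0.6   0.04  0.  ]
```

play_rows(moves=[[[0.0178, 0, 0], [0, 0, 0], 0], [[0.0178, 0, 0], [0, 0, 0], 0], [[0.0178, 0, 0], [0, 0, 0], 0], [[0.0178, 0, 0], [0, 0, 0], 0], [[0, 0, 0], [0.0025, 0.0134, 0.0755], 0], [[0, 0, 0], [0.0025, 0.0134, 0.0755], 0], [[0, 0, 0], [0, 0, 0], 0], [[0, 0, 0], [0, 0, 0], 0]], squeeze=70)

```text
clock: 6.65
eef_pos: [391.9, 113.4, 247.6]
tcp_rot: [-2.635, 0.048, -0.141]
contact_force: [-0.2, 0.9, -3.2]
opening: 0.264
```

Run:
```python
from plan import *
g=snap('side','s3');show(50)
# overlay predicted axis
im=cv2.imread('pics/s3.png')[290:410,240:400];im=cv2.resize(im,(800,600),interpolation=cv2.INTER_CUBIC)
def dots(X,c):
    for u in proj(g,X): cv2.circle(im,tuple(int(v) for v in ((u-[240,290])*5)),2,c,-1)
th=np.arange(0,6.28,.08)
dots([o+k*F[:,2] for k in range(0,72,5)],(0,255,0))
dots([o+F@np.array([34*np.cos(t),34*np.sin(t),0]) for t in th],(0,255,255))
q=sense();R=Ro.from_euler('xyz',q['tcp_rot']).as_matrix()
dots([q['eef_pos']+R@np.array([-1+32*np.cos(t),32*np.sin(t),98]) for t in th],(255,0,255))
cv2.imwrite('pics/s3o.png',im)
```

```text
clock 6.7 shift(tool now) [ 0.2  0.7 20.5] rotvec [-0.0017  0.0008  0.0043] target [392.7 122.6 229.3]
drum in head [-0.2  0.9 70.5] f(tool) [-0.7  1.6  2.6] m [-0.61  0.09  0.04]
```

View pics/s3o.png

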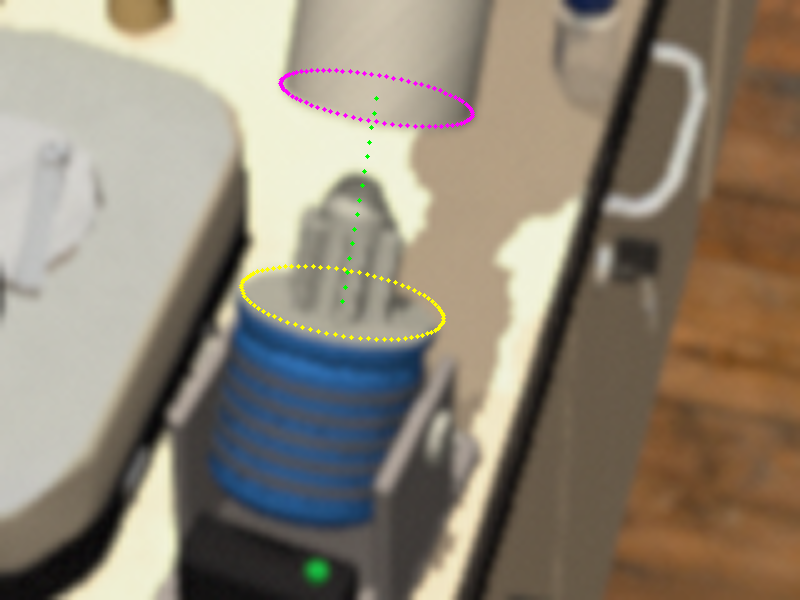

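Shoulder, axis and drum overlays agree to about 1–2 px. The real tip sits about 7 px left of the model in the crop and the drum's rim about 5 px right, so I'll nudge tool +x by about 2 mm while descending, then check the forces.

play_rows(moves=[[[0.001, 0.0004, 0.01], [0, 0, 0], 0], [[0.001, 0.0003, 0.01], [0, 0, 0], 0], [[0, 0, 0.006], [0, 0, 0], 0], [[0, 0, 0.004], [0, 0, 0], 0], [[0, 0, 0.002], [0, 0, 0], 0], [[0, 0, 0], [0, 0, 0], 0]])

```text
clock: 7.3
eef_pos: [394.7, 127.4, 218.6]
tcp_rot: [-2.634, 0.05, -0.145]
contact_force: [0.4, 0.3, -3.4]
opening: 0.263
```

Run:
```python
from plan import *
show(32)
g=snap('side','s4')
im=cv2.imread('pics/s4.png')[290:410,240:400];cv2.imwrite('pics/s4c.png',cv2.resize(im,(800,600),interpolation=cv2.INTER_CUBIC))
```

```text
clock 7.3 shift(tool now) [-1.9 -0.7  6.3] rotvec [-0.0026  0.0009  0.0004] target [393.2 131.3 213.6]
drum in head [ 1.7 -0.7 38.3] f(tool) [0.5 1.3 3.1] m [-0.64  0.06 -0.03]
```

play_rows(moves=[[[0, 0, 0.0015], [0, 0, 0], 0], [[0, 0, 0.0015], [0, 0, 0], 0], [[0, 0, 0.0015], [0, 0, 0], 0], [[0, 0, 0.0015], [0, 0, 0], 0], [[0, 0, 0.001], [0, 0, 0], 0], [[0, 0, 0], [0, 0, 0], 0]])

```text
clock: 7.95
eef_pos: [395.0, 130.8, 212.7]
tcp_rot: [-2.634, 0.05, -0.145]
contact_force: [-0.9, 0.4, -4.8]
opening: 0.267
```

```bash
python3 -c "
from plan import *
show(26)"
```

```text
clock 7.95 shift(tool now) [-1.9 -0.6  5.4] rotvec [-0.0027  0.0006  0.0005] target [393.3 134.2 208.4]
drum in head [ 1.7 -0.7 31.4] f(tool) [-0.7  2.1  4.4] m [-0.65  0.05  0.04]
```

play_rows(moves=[[[0, 0, 0.001], [0, 0, 0], 0], [[0, 0, 0.001], [0, 0, 0], 0], [[0, 0, 0.001], [0, 0, 0], 0], [[0, 0, 0.001], [0, 0, 0], 0], [[0, 0, 0], [0, 0, 0], 0]])

```text
clock: 8.45
eef_pos: [395.1, 132.7, 209.2]
tcp_rot: [-2.634, 0.05, -0.145]
contact_force: [-0.1, 0.2, -3.1]
opening: 0.265
```

```bash
python3 -c "
from plan import *
show(26)"
```

```text
clock 8.45 shift(tool now) [-1.9 -0.6  1.4] rotvec [-0.0026  0.0006  0.0005] target [393.3 134.2 208.4]
drum in head [ 1.7 -0.6 27.4] f(tool) [0.1 1.4 2.8] m [-0.58  0.09  0.  ]
```

play_rows(moves=[[[0, 0, 0.001], [0, 0, 0], 0], [[0, 0, 0.001], [0, 0, 0], 0], [[0, 0, 0.001], [0, 0, 0], 0], [[0, 0, 0.001], [0, 0, 0], 0], [[0, 0, 0.001], [0, 0, 0], 0], [[0, 0, 0], [0, 0, 0], 0]])

```text
clock: 9.05
eef_pos: [395.2, 135.1, 204.8]
tcp_rot: [-2.634, 0.05, -0.145]
contact_force: [-0.5, 0.5, -3.5]
opening: 0.26
```

```bash
python3 -c "
from plan import *
show(0)"
```

```text
clock 9.05 shift(tool now) [-1.9 -0.6 22.4] rotvec [-0.0027  0.0006  0.0004] target [394.  146.8 185.6]
drum in head [ 1.8 -0.6 22.4] f(tool) [-0.4  1.4  3.3] m [-0.65  0.11 -0.  ]
```

play_rows(moves=[[[0, 0, 0.0015], [0, 0, 0], 0], [[0, 0, 0.0015], [0, 0, 0], 0], [[0, 0, 0.0015], [0, 0, 0], 0], [[0, 0, 0.0015], [0, 0, 0], 0], [[0, 0, 0.0015], [0, 0, 0], 0], [[0, 0, 0], [0, 0, 0], 0]])

```text
clock: 9.65
eef_pos: [395.3, 138.8, 198.2]
tcp_rot: [-2.634, 0.05, -0.145]
contact_force: [-0.2, -0.3, -3.9]
opening: 0.264
```

```bash
python3 -c "
from plan import *
show(0)"
```

```text
clock 9.65 shift(tool now) [-1.8 -0.6 14.8] rotvec [-0.0027  0.0008  0.0005] target [394.  146.8 185.6]
drum in head [ 1.7 -0.6 14.8] f(tool) [0.1 2.1 3.2] m [-0.6   0.08 -0.02]
```

play_rows(moves=[[[0, 0, 0.002], [0, 0, 0], 0], [[0, 0, 0.002], [0, 0, 0], 0], [[0, 0, 0.002], [0, 0, 0], 0], [[0, 0, 0.002], [0, 0, 0], 0], [[0, 0, 0.001], [0, 0, 0], 0], [[0, 0, 0.001], [0, 0, 0], 0], [[0, 0, 0], [0, 0, 0], 0]])

```text
clock: 10.35
eef_pos: [395.7, 143.7, 189.5]
tcp_rot: [-2.634, 0.05, -0.145]
contact_force: [-0.7, -0.5, -3.6]
opening: 0.265
```

```bash
python3 -c "
from plan import *
show(0)"
```

```text
clock 10.35 shift(tool now) [-1.9 -0.6  4.9] rotvec [-0.0026  0.0006  0.0005] target [394.  146.8 185.6]
drum in head [ 1.7 -0.6  4.9] f(tool) [-0.4  2.3  2.9] m [-0.59  0.09 -0.03]
```

play_rows(moves=[[[0, 0, 0.001], [0, 0, 0], 0], [[0, 0, 0.001], [0, 0, 0], 0], [[0, 0, 0.001], [0, 0, 0], 0], [[0, 0, 0.0005], [0, 0, 0], 0], [[0, 0, 0.0005], [0, 0, 0], 0], [[0, 0, 0], [0, 0, 0], 0]])

```text
clock: 10.95
eef_pos: [395.8, 145.6, 186.1]
tcp_rot: [-2.634, 0.05, -0.145]
contact_force: [0.1, 0.3, -3.4]
opening: 0.263
```

```bash
python3 -c "
from plan import *
show(0)"
```

```text
clock 10.95 shift(tool now) [-1.9 -0.6  1. ] rotvec [-0.0027  0.0005  0.0005] target [394.  146.8 185.6]
drum in head [ 1.8 -0.6  1. ] f(tool) [0.3 1.4 3.1] m [-0.66  0.06 -0.08]
```

Down to about 1 mm with no load. Next come half-millimetre steps until contact shows.

play_rows(moves=[[[0, 0, 0.0005], [0, 0, 0], 0], [[0, 0, 0.0005], [0, 0, 0], 0], [[0, 0, 0.0005], [0, 0, 0], 0], [[0, 0, 0], [0, 0, 0], 0]])

```text
clock: 11.35
eef_pos: [396.1, 146.1, 185.7]
tcp_rot: [-2.634, 0.049, -0.144]
contact_force: [-5.2, -9.4, 13.0]
opening: 0.265
```

```bash
python3 -c "
from plan import *
show(0)"
```

```text
clock 11.35 shift(tool now) [-2.2 -0.3  0.4] rotvec [-0.0028  0.0001  0.0017] target [394.  146.8 185.6]
drum in head [ 2.1 -0.4  0.4] f(tool) [ -4.5   2.5 -16.1] m [-0.89 -0.72  0.07]
```

play_rows(moves=[[[-0.0005, 0, 0.0005], [0, 0, 0], 0], [[0, 0, 0.0003], [0, 0, 0], 0], [[0, 0, 0], [0, 0, 0], 0], [[0, 0, 0], [0, 0, 0], 60], [[0, 0, 0], [0, 0, 0], 60], [[0, 0, 0], [0, 0, 0], 60], [[0, 0, 0], [0, 0, 0], 60], [[0, 0, -0.01], [0, 0, 0], 60], [[0, 0, -0.03], [0, 0, 0], 60], [[0, 0, -0.03], [0, 0, 0], 60], [[0, 0, -0.03], [0, 0, 0], 60], [[0, 0, 0], [0, 0, 0], 60], [[0, 0, 0], [0, 0, 0], 60]])

```text
clock: 12.65
eef_pos: [393.0, 97.6, 272.0]
tcp_rot: [-2.634, 0.048, -0.146]
contact_force: [-0.4, 0.5, -0.1]
opening: 0.6
```

Run:
```python
from plan import *
q=sense();print(q['contact_force'],q['opening'])
g=snap('side','s5');w=snap('wrist','w5')
im=cv2.imread('pics/s5.png')[290:410,270:350];a=cv2.resize(im,(400,600),interpolation=cv2.INTER_CUBIC)
b=cv2.resize(cv2.imread('pics/w5.png')[60:480,180:460],(400,600))
cv2.imwrite('pics/e.png',np.hstack([a,b]))
```

```text
[-0.36214988  0.45288722 -0.10278314] 0.5995821940117226
```

View pics/e.png

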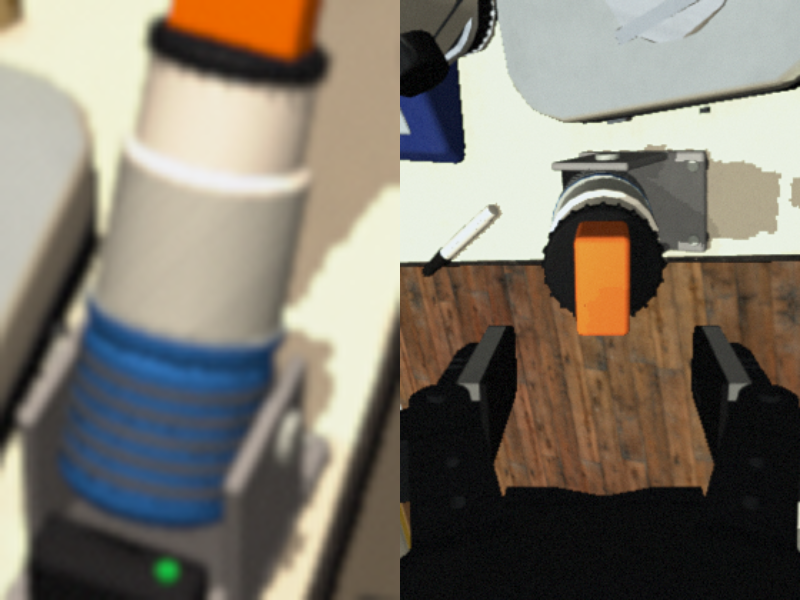

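The drum sits flush on the shoulder with its rim touching the blue head all round. The fingers are clear of it and the wrist force is back to about zero. Handing in.

```bash
python3 -c "
from rig import *
print(sign_off())"
```

```text
the job is handed in; nothing more can be done
None
```

The mixing drum is on the splined stub, pushed home against the shoulder and released. I handed the job in after about 12.7 s of the 48 s allowed; no verdict is reported.

**What I did:** I gripped the drum by its orange bar and read the stub's tooth phase (about -8.7°) from a wrist picture taken down its axis. After turning the drum to match, I slid it on in small steps while watching the wrist force.

**Last checks:**
- **Fit:** the teeth went in without resistance. Contact came only at the shoulder, at about 0.4 mm by my estimate, with roughly 19 N along the axis. I then pressed about 0.8 mm further, without reading the force, and let go.
- **Release:** after I backed the gripper off about 100 mm, the wrist force was about zero. The side and wrist pictures showed the rim flush on the blue head. I did not measure the released drum's pose numerically.
- **Bystanders:** the moves were planned to clear the vial, flask and beaker. I did not measure their positions again at the end.

**What disagreed:**
- **Lean direction:** the estimates of the drive's lean direction differed, from -91° (base edge) to -95° (wrist picture). I used about -93°.
- **Sideways position:** I moved the drum about 2 mm sideways after the side picture, so it ended about 2 mm off my model's centre. It still went in freely.

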